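# Fit out two alarm sounders with loudspeaker and back cover

### The arm

A 6-joint arm with a two-finger parallel gripper is mounted at the origin on a cart in front of the work surface, level with it; the furniture and walls round the work are solid. World frame = base frame: x ahead of the robot, y to its left, z up, the work surface at z = 0. Lengths are in m, angles in rad, forces in N, time in s.
With the tool pointing down it reaches from about 0.275 to 0.825 m from the base axis. Payload 4.9 kg.
Tool frame: the origin (TCP) lies midway between the tips of the shut fingers; the grasp point (between the pads) lies 19 mm behind it (bot.grip_depth is the distance from the TCP to the grasp point, in m); y points along the fingers, x is the direction in which the jaws open and shut, and the axes are right-handed (so a half turn about y gives the same grasp; the last joint's range is limited). The gripper opens to 85 mm and grips with 20 to 120 N. Pads are 22 mm wide; open, the fingers measure 114 mm over their backs; the gripper's body (76 mm by 85 mm) begins 54 mm behind the grasp point. The pads swing forward as they close: fully open they stand 13 mm farther back than shut.
Start: joints at [-1.363, 0.326, -0.193, 1.052, 0, 1.437], TCP at [0.184, -0.518, 0.231] pointing down, gripper open.
Joint ranges: [-2.65, 2.65], [-0.97, 1.79], [-1.3, 1.35], [-1.93, 2.1], [-1.47, 1.37], [-3.14, 3.14]. Speed limits (rad/s): [2.57, 2.57, 3.14, 3.14, 3.14, 3.14].

### API

Orientations are given as a unit quaternion [w, x, y, z].
In Python, from cell import bot gives the robot as it stands. Calls block until the motion is done:
- bot.move_pose(position, orientation): joint-space move of the TCP to a pose.
- bot.move_linear(position, speed=0.15, rotation=None, until_force=None): straight line of the TCP; rotation=None keeps the orientation; speed is the mean speed in m/s. With until_force (N) it stops when the force on the tool has changed by that much, and returns True; else False.
- bot.goto_joints(angles): joint-space move.
- bot.set_gripper(opening, grasp_force=None): opening from 0.0 (shut) to 1.0 (fully open); grasp_force is the grip in N (None keeps the last); returns when the fingers have stopped.
- bot.wait(seconds).
- bot.solve_ik(position, orientation): joint angles nearest the present ones, or None.
- bot.camera(name): name is "scene" or "top" or "wrist"; returns the picture (400x640x3 uint8, red, green, blue); there is no depth.
- bot.calibration(name): a dict with "mtx" (3x3 intrinsics, pixels), "extrinsics" (4x4, takes a point from world to camera coordinates); the wrist camera has in their place "hand_eye" (4x4, takes a point from camera to tool coordinates, whose origin is the TCP and whose axes are the tool frame's). Camera axes: x right, y down, z forward; pixel columns grow to the right and rows downward; lengths in m; the calibration is good to about 2 mm. A picture is of the moment at which its call begins: read the wrist's pose just before it. calibration takes no time and is no camera call.
A pose or a line that the arm cannot do raises bot.PlanningError and nothing moves.
- bot.close_job(): hands the job in, once; it reports no verdict.
Trained networks look in the newest picture that a camera, given by its name, has taken for a name from the list of things; names that differ only in an ending like _2 or _b are one class to them, and where a whole thing is asked for, a point or a joint stands for the part that bears it (a point fixed in the world has none). Each returns a list of dicts, best first, with "confidence" (0 to 1); they miss things now and then, are a little off and sometimes report something else, mostly with a low value. They report only what shows in the picture. A call takes as long as a camera call. They do not tell look-alikes from the thing itself.
- bot.search_frame(camera, thing): "bbox" ([left, top, width, height] in pixels, round what is visible of it).
Readings, each from a call of its own:
- bot.read_clock(): time.
- bot.read_joint_positions(): joint angles.
- bot.read_joint_vel(): joint speeds.
- bot.read_joint_efforts(): joint torques, N m.
- bot.read_position(): TCP position.
- bot.read_tool_rot(): TCP orientation.
- bot.read_ft_force(): force on the tool from outside, world axes, zero at the start.
- bot.read_moment(): the same for the moment, N m.
- bot.read_gripper_width(): opening from 0.0 (shut) to 1.0 (fully open).
Only numpy, scipy, OpenCV 4.12 (cv2) and the standard library are available. Lean on these libraries where they do the work, as an engineer would, in place of code of your own. Each camera call takes 0.05 s, during which the arm holds its last target.

### The job

Assemble the two alarm sounders, large and small: put each loudspeaker, magnet up as it lies, flat down into the ring-shaped seat in the bottom of the open white shell of its size, and then close that shell with the back cover of its size, the lip inside the opening and the plate flat on the rim all round, long side along long side. Set the loudspeakers down, do not drop them, and leave the solder spool, the screwdriver and the cutters where they lie.

Things in the scene. Friction and masses are not known exactly. Their poses are not given: they have to be found in the camera images.
- large_shell: large sounder shell: open white box on a black nest, fixed. Flange 118 (along its y) x 104 mm, opening 104 x 90, 40 deep. Origin: centre of underside, on the bench, z up; inner floor 9, rim 49 mm above it. Seat on the floor: centred ring 80 mm inside, 4 high, 4 thick; the large loudspeaker's origin then stands at 9 mm. 10 mm screw bosses fill the opening's corners to the rim
- small_shell: small sounder shell: open white box on a black nest, fixed. Flange 90 (along its y) x 74 mm, opening 76 x 60, 34 deep. Origin: centre of underside, on the bench, z up; inner floor 9, rim 43 mm above it. Seat on the floor: centred ring 50 mm inside, 4 high, 4 thick; the small loudspeaker's origin then stands at 9 mm. 10 mm screw bosses fill the opening's corners to the rim
- large_speaker: large loudspeaker lying face down, round, dark steel: rim 70 mm in diameter, 3.5 thick, basket tapering up to a magnet 34 mm in diameter, the top 16 mm of the 30 mm height: grip the magnet. Origin: centre of the face (underside); z up through the magnet; yaw does not matter. About 110 g
- small_speaker: small loudspeaker lying face down, round, dark steel: rim 40 mm in diameter, 3.5 thick, basket tapering up to a magnet 22 mm in diameter, the top 14 mm of the 24 mm height: grip the magnet. Origin: centre of the face (underside); z up through the magnet; yaw does not matter. About 50 g
- large_cover: large back cover: white plate 118 (along its y) x 104 mm, 4 thick, over a 5 mm deep lip that enters the large shell's opening with 4 mm play each side. Origin: centre of lip's underside, z up; lies lip down. Fixed on it, centred, a green terminal block 14 mm wide (x), 62 long (y), 9 to 32 mm above the origin: grip it. Seated, its origin is 44 mm above the shell's. 80 g
- small_cover: small back cover: white plate 90 (along its y) x 74 mm, 4 thick, over a 5 mm deep lip that enters the small shell's opening with 4 mm play each side. Origin: centre of lip's underside, z up; lies lip down. Fixed on it, centred, a green terminal block 14 mm wide (x), 62 long (y), 9 to 32 mm above the origin: grip it. Seated, its origin is 38 mm above the shell's. 80 g
- solder_spool: a spool of solder wire with black flanges, 54 mm in diameter, 32 mm high, standing on its flange; leave it. Origin: centre of its underside
- screwdriver: a yellow-handled screwdriver, 169 x 24 x 22 mm, lying along its y in front of the cabinet and the test jig; leave it. Origin: middle of its underside
- cutters: side cutters with red handles, 130 x 64 x 12 mm, lying at the right; leave them. Origin: middle of the underside
There are look-alikes about, which are no part of the job. Leave any pink look-alike of the small_speaker alone.

How it is judged:
At the end, for the whole second after the job is handed in: In each shell: the loudspeaker of its size, magnet up, within 8 mm of centre and flat on the floor (3 mm, 0.08 rad); on it: the cover of its size, within 8 mm of centre, plate on the rim (2.5 mm, 0.06 rad), long sides parallel (0.17 rad). All released and at rest (horizontal distance between each of large_speaker, large_cover and large_shell below 0.008 m and z of large_speaker in the frame of large_shell between 0.006 and 0.0115 m and angle between each of large_speaker, small_speaker's own z axis and vertical below 0.08 rad and z of large_cover in the frame of large_shell between 0.041 and 0.0465 m and angle between each of large_cover, small_cover's own z axis and vertical below 0.06 rad and angle between the y axis of large_cover and the y axis of large_shell, either way round below 0.17 rad and linear speed of each of large_speaker, large_cover, small_speaker, small_cover below 0.02 m/s and horizontal distance between each of small_speaker, small_cover and small_shell below 0.008 m and z of small_speaker in the frame of small_shell between 0.006 and 0.0115 m and z of small_cover in the frame of small_shell between 0.035 and 0.0405 m and angle between the y axis of small_cover and the y axis of small_shell, either way round below 0.17 rad); the robot touches nothing.
It fails at once if the solder spool was knocked or pushed more than 30 mm from where it lay (distance of solder_spool from where it was at the start of the episode above 0.03 m).
It fails at once if the screwdriver was knocked or pushed more than 30 mm from where it lay (distance of screwdriver from where it was at the start of the episode above 0.03 m).
It fails at once if the cutters was knocked or pushed more than 30 mm from where it lay (distance of cutters from where it was at the start of the episode above 0.03 m).
It fails at once if the large loudspeaker was dropped (fell freely by more than about 25 mm) or thrown (linear speed of large_speaker above 0.7 m/s and contact force between the fingers and large_speaker below 0.1 N).
It fails at once if the small loudspeaker was dropped (fell freely by more than about 25 mm) or thrown (linear speed of small_speaker above 0.7 m/s and contact force between the fingers and small_speaker below 0.1 N).
It also fails if it takes over 112 s, if anything falls off the work surface, if the arm or the gripper's body presses on something with over 40 N, if the wrist force passes 120 N, or if a joint passes its speed limit or range.

## Working session

There is one attempt and no reset: what is moved stays moved. The work goes in short steps, each a Python script; the robot and the scene stay as the last script left them, time stands still between calls to the robot, and variables do not carry over. Pictures are saved under pics/ and viewed, and the job is handed in when it is done.

```bash
ls; mkdir -p pics
python3 - <<'E'
from cell import bot
import cv2,numpy as np
for n in("scene","top","wrist"):
    im=bot.camera(n); cv2.imwrite(f"pics/{n}0.png",im[:,:,::-1])
    c=bot.calibration(n); print(n,{k:np.round(v,4).tolist() for k,v in c.items()})
    for t in "large_shell small_shell large_speaker small_speaker large_cover small_cover solder_spool screwdriver cutters".split():
        if n!="wrist": print(n,t,[(np.round(d["bbox"]).tolist(),round(d["confidence"],2)) for d in bot.search_frame(n,t)])
print(bot.read_clock(),bot.read_tool_rot(),bot.read_gripper_width())
E
```

```text
pics
scene {'mtx': [[380.6685, 0.0, 320.1831], [0.0, 380.6685, 207.0831], [0.0, 0.0, 1.0]], 'extrinsics': [[-0.7349, -0.6782, 0.0022, 0.3461], [-0.2959, 0.3177, -0.9008, 0.2301], [0.6102, -0.6627, -0.4342, 0.8168], [0.0, 0.0, 0.0, 1.0]]}
scene large_shell [([270.0, 224.0, 53.0, 47.0], 0.56)]
scene small_shell [([327.0, 212.0, 33.0, 27.0], 0.92)]
scene large_speaker []
scene small_speaker [([256.0, 264.0, 16.0, 17.0], 0.73), ([271.0, 286.0, 18.0, 13.0], 0.5)]
scene large_cover [([228.0, 217.0, 51.0, 23.0], 0.97)]
scene small_cover [([376.0, 198.0, 25.0, 16.0], 0.54)]
scene solder_spool [([206.0, 294.0, 28.0, 30.0], 0.58)]
scene screwdriver [([326.0, 196.0, 15.0, 13.0], 0.69)]
scene cutters []
top {'mtx': [[399.7413, 0.0, 326.3427], [0.0, 399.7413, 200.9972], [0.0, 0.0, 1.0]], 'extrinsics': [[-0.0281, -0.9996, -0.0039, -0.0426], [-0.9784, 0.0283, -0.2049, 0.5354], [0.205, -0.0019, -0.9788, 1.1434], [0.0, 0.0, 0.0, 1.0]]}
top large_shell [([249.0, 207.0, 52.0, 38.0], 0.65)]
top small_shell [([323.0, 215.0, 33.0, 26.0], 0.63)]
top large_speaker [([436.0, 198.0, 24.0, 24.0], 0.85), ([175.0, 236.0, 20.0, 25.0], 0.6)]
top small_speaker [([228.0, 226.0, 14.0, 14.0], 0.47)]
top large_cover [([259.0, 145.0, 46.0, 37.0], 0.95)]
top small_cover [([394.0, 217.0, 32.0, 30.0], 0.98)]
top solder_spool [([178.0, 238.0, 20.0, 20.0], 0.66)]
top screwdriver [([358.0, 185.0, 52.0, 5.0], 0.73), ([319.0, 212.0, 34.0, 26.0], 0.37)]
top cutters [([464.0, 226.0, 44.0, 29.0], 0.7)]
wrist {'mtx': [[329.9613, 0.0, 322.39], [0.0, 329.9613, 203.4355], [0.0, 0.0, 1.0]], 'hand_eye': [[1.0, -0.0013, 0.0002, 0.0007], [-0.0006, -0.3265, 0.9452, -0.1425], [-0.0011, -0.9452, -0.3265, 0.085], [0.0, 0.0, 0.0, 1.0]]}
1.05 [ 0.57775774 -0.57775554  0.40766824 -0.40767775] 0.9989172723108162
```

View images.

View pics/scene0.png

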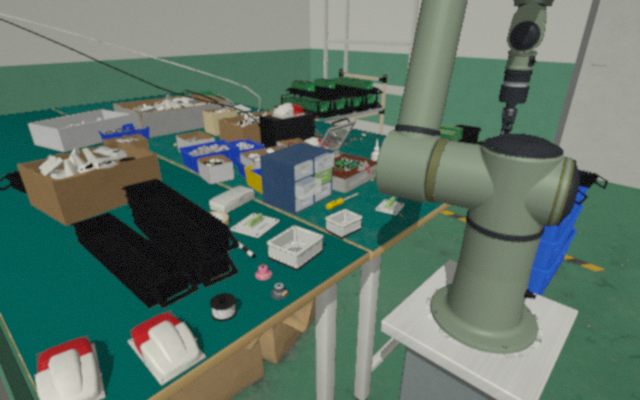

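View pics/top0.png

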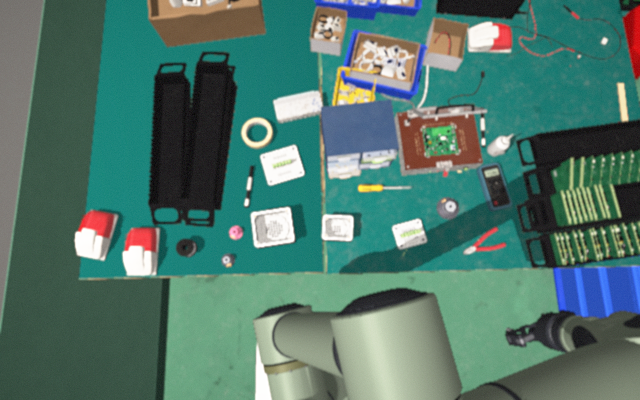

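Run:
```python
import cv2
im=cv2.imread("pics/top0.png"); c=im[135:270,160:520]; cv2.imwrite("pics/topcrop0.png",cv2.resize(c,None,fx=2.2,fy=2.2,interpolation=cv2.INTER_CUBIC))
im=cv2.imread("pics/scene0.png"); c=im[180:330,190:430]; cv2.imwrite("pics/scenecrop0.png",cv2.resize(c,None,fx=3.3,fy=3.3,interpolation=cv2.INTER_CUBIC))
```

```text
(no output)
```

View pics/topcrop0.png

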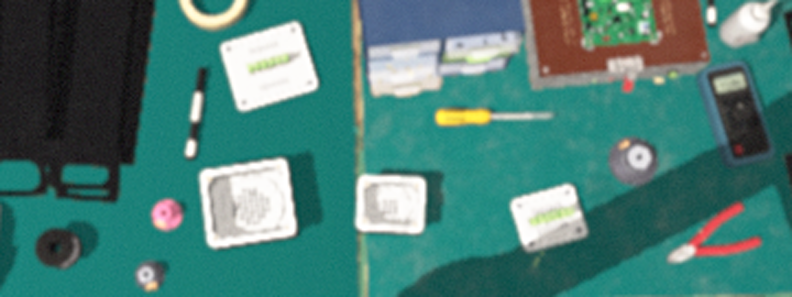

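View pics/scenecrop0.png

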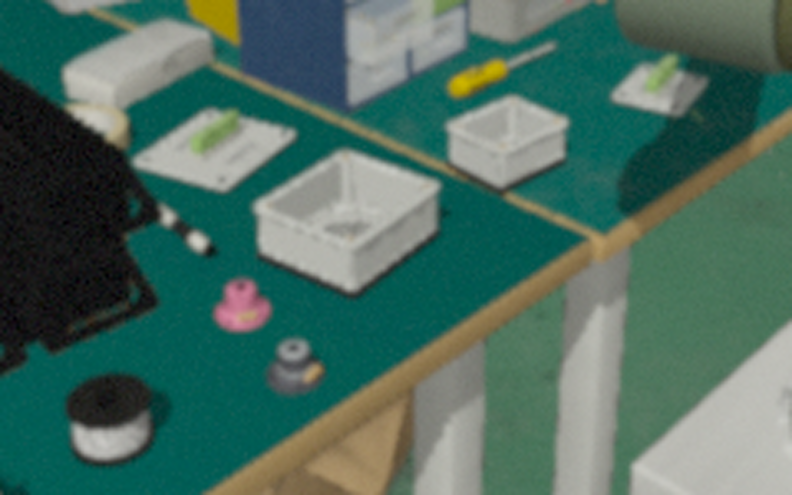

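View pics/wrist0.png

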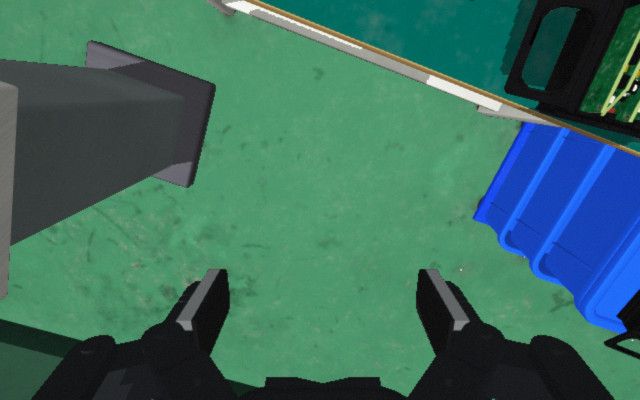

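```bash
cat > h.py <<'E'
from cell import bot
import numpy as np, cv2
from scipy.spatial.transform import Rotation as R
def quat(a):
    c,s=np.cos(a),np.sin(a)
    m=np.array([[c,0,-s],[s,0,c],[0,-1,0]],float)
    q=R.from_matrix(m).as_quat(); return [q[3],q[0],q[1],q[2]]
def campose(name):
    c=bot.calibration(name)
    if name!="wrist":
        T=np.linalg.inv(c["extrinsics"])
    else:
        q=bot.read_tool_rot(); T=np.eye(4); T[:3,:3]=R.from_quat([q[1],q[2],q[3],q[0]]).as_matrix(); T[:3,3]=bot.read_position()
        T=T@np.array(c["hand_eye"])
    return np.array(c["mtx"]),T
def px2w(K,T,uv,h):
    d=T[:3,:3]@np.linalg.solve(K,[uv[0],uv[1],1.]); o=T[:3,3]
    return o+d*(h-o[2])/d[2]
def w2px(K,T,p):
    q=np.linalg.inv(T)@np.append(p,1); q=K@q[:3]; return q[:2]/q[2]
E
python3 - <<'E'
from h import *
K,T=campose("top")
for n,u,v,h in [("large_shell",275,226,.049),("small_shell",339.5,228,.043),("Lspk",449,208,.025),("Sspk",228,260,.02),("pink",236,232,.02),("Lcov",282,165,.009),("Scov",409,234,.009),("spool",187,247,.03),("cutters",486,241,0),("screwdr",385,188,0),("cabinet",355,175,0)]:
    print(n,np.round(px2w(K,T,(u,v),h),3))
q=bot.read_tool_rot();m=R.from_quat([q[1],q[2],q[3],q[0]]).as_matrix();print(m.round(3)); print(np.degrees(np.arctan2(m[1,0],m[0,0])))
for p in [(.42,.22),(.42,-.12),(.3,.3),(.47,-.3),(.55,.15),(.38,-.2)]:
  for a in (-90,90,0): print(p,a,np.round(bot.solve_ik([*p,.2],quat(np.radians(a))) if bot.solve_ik([*p,.2],quat(np.radians(a))) is not None else 0,2))
E
```

```text
large_shell [0.464 0.097 0.049]
small_shell [ 0.453 -0.095  0.043]
Lspk [ 0.508 -0.433  0.025]
Sspk [0.369 0.242 0.02 ]
pink [0.453 0.22  0.02 ]
Lcov [0.665 0.08  0.009]
Scov [ 0.433 -0.308  0.009]
spool [0.411 0.363 0.03 ]
cutters [ 0.406 -0.545  0.   ]
screwdr [ 0.582 -0.244  0.   ]
cabinet [ 0.627 -0.151  0.   ]
[[ 0.335  0.     0.942]
 [-0.942 -0.     0.335]
 [ 0.    -1.     0.   ]]
-70.41463516926264
(0.42, 0.22) -90 [ 0.33  0.21 -0.43  0.93  0.   -2.81]
(0.42, 0.22) 90 [ 0.33  0.21 -0.43  0.93  0.    0.33]
(0.42, 0.22) 0 [ 0.33  0.21 -0.43  0.93  0.    1.9 ]
(0.42, -0.12) -90 [-0.45  0.14 -0.52  0.91  0.    2.69]
(0.42, -0.12) 90 [-0.45  0.14 -0.52  0.91  0.   -0.45]
(0.42, -0.12) 0 [-0.45  0.14 -0.52  0.91  0.    1.12]
(0.3, 0.3) -90 [ 0.61  0.12 -0.55  0.9   0.   -2.53]
(0.3, 0.3) 90 [ 0.61  0.12 -0.55  0.9   0.    0.61]
(0.3, 0.3) 0 [ 0.61  0.12 -0.55  0.9   0.    2.18]
(0.47, -0.3) -90 [-0.7   0.36 -0.22  0.99  0.    2.44]
(0.47, -0.3) 90 [-0.7   0.36 -0.22  0.99  0.   -0.7 ]
(0.47, -0.3) 0 [-0.7   0.36 -0.22  0.99  0.    0.87]
(0.55, 0.15) -90 [ 0.14  0.39 -0.19  1.    0.   -3.  ]
(0.55, 0.15) 90 [ 0.14  0.39 -0.19  1.    0.    0.14]
(0.55, 0.15) 0 [ 0.14  0.39 -0.19  1.    0.    1.71]
(0.38, -0.2) -90 [-0.66  0.13 -0.54  0.91  0.    2.48]
(0.38, -0.2) 90 [-0.66  0.13 -0.54  0.91  0.   -0.66]
(0.38, -0.2) 0 [-0.66  0.13 -0.54  0.91  0.    0.91]
```

Run:
```python
from h import *
import pickle
for i,p in enumerate([(.45,-.30,.22),(.47,.13,.22)]):
    bot.move_pose(list(p),quat(np.radians(90)))
    K,T=campose("wrist"); im=bot.camera("wrist"); cv2.imwrite(f"pics/w{i+1}.png",im[:,:,::-1]); pickle.dump((K,T),open(f"w{i+1}.pkl","wb"))
    for t in "large_shell small_shell large_speaker small_speaker large_cover small_cover".split():
        print(t,[(np.round(d["bbox"]).tolist(),round(d["confidence"],2)) for d in bot.search_frame("wrist",t)])
print(bot.read_clock())
```

```text
large_shell [([620.0, 140.0, 20.0, 89.0], 0.79)]
small_shell [([466.0, 140.0, 120.0, 82.0], 0.67)]
large_speaker [([179.0, 194.0, 62.0, 56.0], 0.7)]
small_speaker []
large_cover [([562.0, 291.0, 78.0, 77.0], 0.96)]
small_cover [([265.0, 117.0, 95.0, 84.0], 0.81)]
large_shell [([227.0, 106.0, 138.0, 123.0], 0.62)]
small_shell [([46.0, 121.0, 122.0, 84.0], 0.64)]
large_speaker []
small_speaker [([417.0, 52.0, 42.0, 42.0], 0.87), ([392.0, 137.0, 38.0, 36.0], 0.75)]
large_cover [([232.0, 274.0, 108.0, 87.0], 0.95)]
small_cover []
5.2
```

View pics/w1.png

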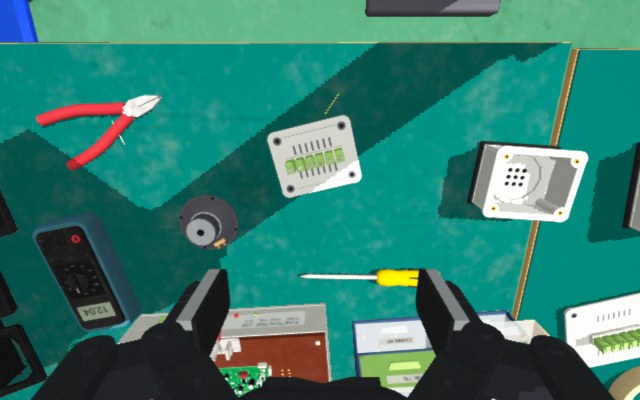

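View pics/w2.png

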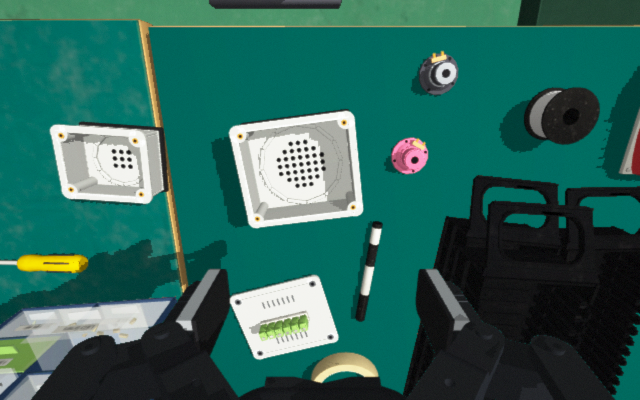

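```bash
cat >> h.py <<'E'
def rect(im,K,T,c,h,half=.08,s=.0004):
    # rectified view on plane z=h; rows: x decreasing downward, cols: y decreasing rightward
    n=int(2*half/s); src=[];dst=[]
    for dx,dy in((1,1),(1,-1),(-1,1),(-1,-1)):
        src.append(w2px(K,T,[c[0]+dx*half,c[1]+dy*half,h])); dst.append([(1-dy)/2*n,(1-dx)/2*n])
    H=cv2.getPerspectiveTransform(np.float32(src),np.float32(dst))
    out=cv2.warpPerspective(im,H,(n,n),flags=cv2.INTER_LINEAR)
    toW=lambda uv: np.array([c[0]+half-uv[1]*s, c[1]+half-uv[0]*s])
    toP=lambda w: np.array([(c[1]+half-w[1])/s,(c[0]+half-w[0])/s])
    return out,toW,toP
E
python3 - <<'E'
from h import *
import pickle
V={i:(cv2.imread(f"pics/w{i}.png"),*pickle.load(open(f"w{i}.pkl","rb"))) for i in(1,2)}
rows=[]
for n,i,c,h in [("Lsh",2,(.464,.097),.049),("Ssh",2,(.453,-.095),.043),("Ssh",1,(.453,-.095),.043),("Lcov",2,(.665,.08),.009),("Scov",1,(.433,-.308),.009),("Lspk",1,(.508,-.433),.030),("Sspk",2,(.369,.242),.024)]:
    im,K,T=V[i]; o,toW,toP=rect(im,K,T,c,h)
    hsv=cv2.cvtColor(o,cv2.COLOR_BGR2HSV)
    if "cov" in n:
        m=((hsv[...,1]<70)&(hsv[...,2]>70)).astype(np.uint8)*255
        m=cv2.morphologyEx(m,cv2.MORPH_CLOSE,np.ones((9,9)));m=cv2.morphologyEx(m,cv2.MORPH_OPEN,np.ones((15,15)))
        cs=max(cv2.findContours(m,0,2)[0],key=cv2.contourArea); r=cv2.minAreaRect(cs)
        print(n,i,toW(r[0]).round(4),np.array(r[1])*.4,r[2]); cv2.polylines(o,[cv2.boxPoints(r).astype(int)],1,(0,0,255),1)
    if "sh" in n:
        m=((hsv[...,0]>8)&(hsv[...,0]<32)&(hsv[...,1]>90)).astype(np.uint8)*255
        k,l,st,ce=cv2.connectedComponentsWithStats(m)
        for j in range(1,k):
            if st[j,4]>8: print(n,i,toW(ce[j]).round(4),st[j,4]); cv2.circle(o,tuple(ce[j].astype(int)),6,(0,0,255),1)
    rows.append(o)
rows.append(np.zeros_like(o))
g=np.vstack([np.hstack(rows[:4]),np.hstack(rows[4:])]); cv2.imwrite("pics/rect1.png",cv2.resize(g,(800,400),interpolation=cv2.INTER_AREA))
E
```

```text
Lsh 2 [0.5115 0.0616] 119
Lsh 2 [0.4991 0.1591] 121
Lsh 2 [0.4282 0.051 ] 128
Lsh 2 [0.4158 0.1484] 123
Ssh 2 [ 0.4949 -0.026 ] 3100
Ssh 2 [ 0.487  -0.0557] 128
Ssh 2 [ 0.4818 -0.1258] 132
Ssh 2 [ 0.4331 -0.0518] 132
Ssh 2 [ 0.4279 -0.1218] 133
Ssh 2 [ 0.3971 -0.0263] 2057
Ssh 1 [ 0.5147 -0.0785] 1507
Ssh 1 [ 0.4873 -0.0558] 100
Ssh 1 [ 0.4823 -0.1256] 111
Ssh 1 [ 0.4335 -0.0519] 110
Ssh 1 [ 0.4283 -0.1217] 100
Ssh 1 [ 0.3956 -0.0783] 1829
Lcov 2 [0.6666 0.0793] [106.48818359 119.87458496] 74.1808090209961
Scov 1 [ 0.4361 -0.3093] [74.87924805 90.63679199] 76.57816314697266
```

View pics/rect1.png

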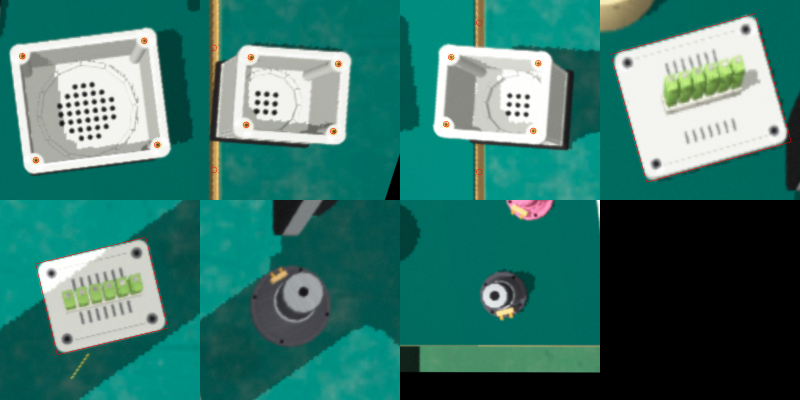

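Run:
```python
from h import *
import pickle
V={i:(cv2.imread(f"pics/w{i}.png"),*pickle.load(open(f"w{i}.pkl","rb"))) for i in(1,2)}
tiles=[]
for n,i,c,hm,rm,rr in [("L",1,(.512,-.434),.030,.017,.035),("S",2,(.368,.242),.024,.011,.020)]:
    im,K,T=V[i]
    for h,r in((hm,rm),(.0035,rr)):
        s=.0002;o,toW,toP=rect(im,K,T,c,h,half=.05,s=s)
        g=cv2.GaussianBlur(cv2.cvtColor(o,cv2.COLOR_BGR2GRAY),(5,5),0)
        p=r/s
        C=cv2.HoughCircles(g,cv2.HOUGH_GRADIENT,1,10,param1=60,param2=12,minRadius=int(p*.93),maxRadius=int(p*1.07))
        if C is not None:
            for k,q in enumerate(C[0][:3]):
                print(n,h,toW(q[:2]).round(4),q[2]*s)
            q=C[0][0]; cv2.circle(o,(int(q[0]),int(q[1])),int(q[2]),(0,0,255),1)
        tiles.append(o[:400,:400] if 0 else cv2.resize(o,(390,390)))
cv2.imwrite("pics/spk.png",np.vstack([np.hstack(tiles[:2]),np.hstack(tiles[2:])])[:, :][:600*2][::1] if 0 else cv2.resize(np.vstack([np.hstack(tiles[:2]),np.hstack(tiles[2:])]),(600,600)))
```

```text
L 0.03 [ 0.5141 -0.4357] 0.01602
L 0.03 [ 0.5077 -0.4291] 0.017439999
L 0.03 [ 0.5159 -0.4343] 0.01742
S 0.024 [0.3731 0.2425] 0.01054
S 0.024 [0.3727 0.2405] 0.01036
S 0.024 [0.3711 0.2465] 0.0108199995
```

View pics/spk.png

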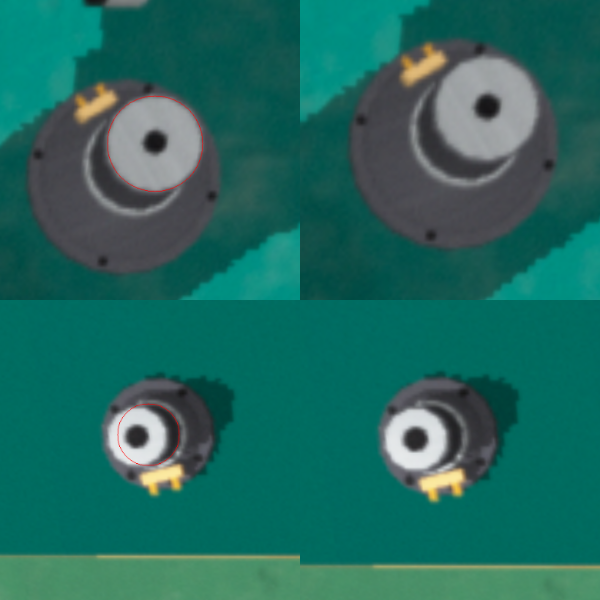

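```bash
python3 - <<'E'
from h import *
x,y=.373,.2462
bot.move_pose([x,y,.12],quat(np.radians(90)))
bot.set_gripper(0.55,40)
bot.move_linear([x,y,.035],speed=.15)
print(bot.move_linear([x,y,.012],speed=.05,until_force=6),bot.read_position())
cv2.imwrite("pics/s1.png",bot.camera("wrist")[:,:,::-1])
bot.set_gripper(0.0,40)
print(bot.read_gripper_width()*85,bot.read_ft_force(),bot.read_position(),bot.read_clock())
cv2.imwrite("pics/s2.png",bot.camera("wrist")[:,:,::-1])
E
python3 -c "
import cv2,numpy as np
cv2.imwrite('pics/s12.png',np.vstack([cv2.imread('pics/s%d.png'%i)[120:400] for i in(1,2)]))"
```

```text
False [0.37280877 0.24612106 0.01179015]
19.83682908308871 [-0.17262315 -0.13364636  5.62534847] [0.37322401 0.24629187 0.0123903 ] 8.1583
```

View pics/s12.png

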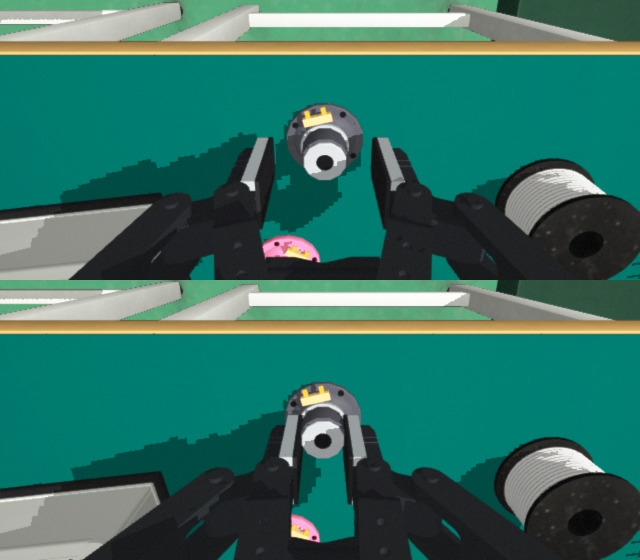

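```bash
python3 - <<'E'
from h import *
x,y,z=bot.read_position()
bot.move_linear([x,y,.16],speed=.15)
print(bot.read_gripper_width()*85,bot.read_ft_force())
X,Y=.4577,-.0887
q=quat(np.radians(85.8))
bot.move_linear([X,Y,.16],speed=.3,rotation=q)
cv2.imwrite("pics/s3.png",bot.camera("wrist")[:,:,::-1])
bot.move_linear([X,Y,.07],speed=.15)
print(bot.read_ft_force())
cv2.imwrite("pics/s4.png",bot.camera("wrist")[:,:,::-1])
print(bot.read_clock(),bot.read_position())
E
python3 -c "
import cv2,numpy as np
cv2.imwrite('pics/s34.png',np.vstack([cv2.imread('pics/s%d.png'%i)[120:400] for i in(3,4)]))"
```

```text
19.55007481299078 [ 0.08391583 -0.24129876 -0.11408809]
[0.24609347 0.06088831 0.17912426]
11.4917 [ 0.45851799 -0.08871293  0.07088394]
```

View pics/s34.png

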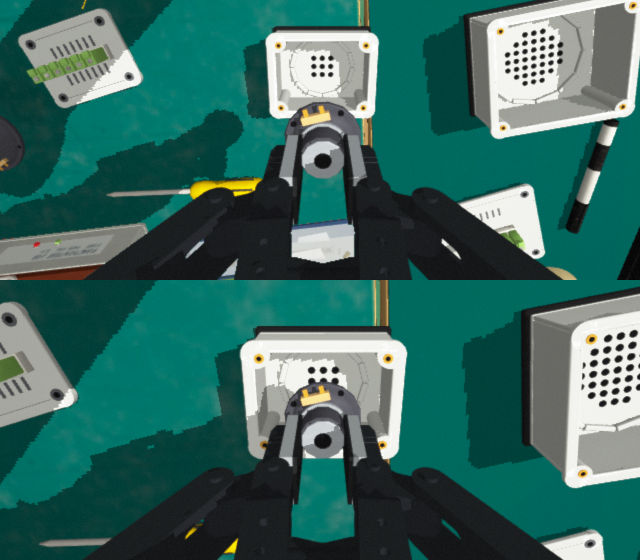

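Run:
```python
from h import *
X,Y=.4577,-.0887
bot.move_linear([X,Y,.035],speed=.08)
print(bot.move_linear([X,Y,.0205],speed=.03,until_force=4),bot.read_position(),bot.read_ft_force())
bot.set_gripper(0.42)
x,y,z=bot.read_position()
bot.move_linear([x,y,.06],speed=.08)
bot.move_linear([x,y,.2],speed=.3)
K,T=campose("wrist"); im=bot.camera("wrist"); cv2.imwrite("pics/s5.png",im[:,:,::-1])
print(bot.read_clock(),bot.read_position())
o,toW,toP=rect(im[:,:,::-1].copy(),K,T,(.4577,-.0887),.033,half=.05,s=.0002)
cv2.imwrite("pics/s5r.png",np.hstack([cv2.resize(im[:,:,::-1],(640,400)),cv2.resize(o,(400,400))])[:, 240:])
```

```text
True [ 0.45773591 -0.08870268  0.02138991] [-0.94943671  0.64303578  4.57091616]
14.15 [ 0.45623276 -0.08817551  0.1988893 ]
```

View pics/s5r.png

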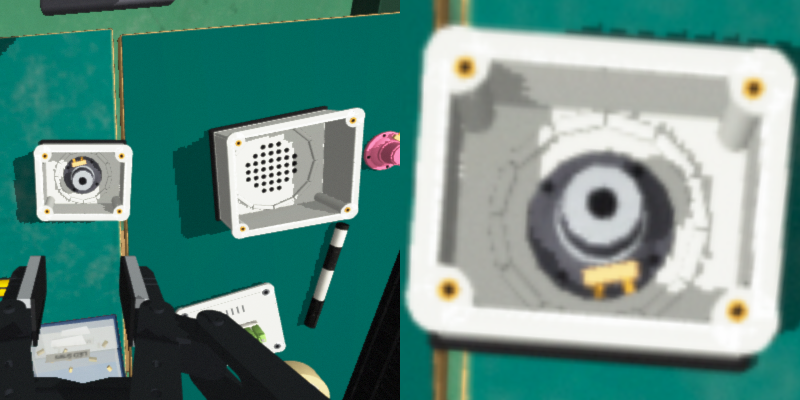

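Run:
```python
from h import *
x,y=.5143,-.4353
bot.move_linear([x,y,.2],speed=.35,rotation=quat(np.radians(90)))
bot.set_gripper(0.62,60)
bot.move_linear([x,y,.04],speed=.2)
print(bot.move_linear([x,y,.016],speed=.05,until_force=6),bot.read_position())
bot.set_gripper(0.0,60)
print(bot.read_gripper_width()*85,bot.read_ft_force(),bot.read_position(),bot.read_clock())
cv2.imwrite("pics/l2.png",bot.camera("wrist")[:,:,::-1])
```

```text
False [ 0.51416855 -0.43520788  0.01571179]
30.997419481639696 [0.19254078 0.29163766 3.5256797 ] [ 0.5146694  -0.43569294  0.01674115] 17.525
```

View pics/l2.png

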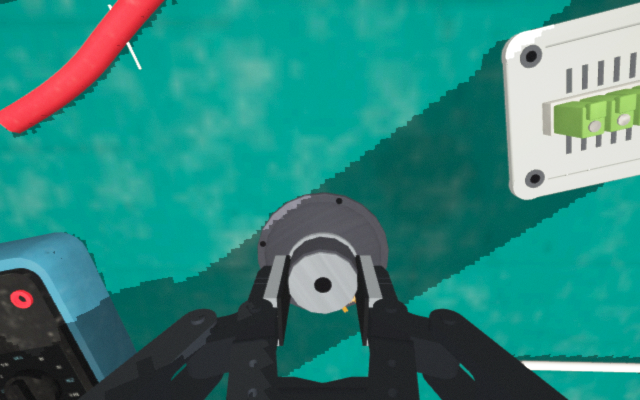

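Run:
```python
from h import *
x,y,z=bot.read_position()
bot.move_linear([x,y,.17],speed=.15)
X,Y=.4637,.105
bot.move_linear([X,Y,.17],speed=.3,rotation=quat(np.radians(97)))
print(bot.read_gripper_width()*85)
bot.move_linear([X,Y,.075],speed=.2)
bot.move_linear([X,Y,.040],speed=.08)
print(bot.move_linear([X,Y,.0245],speed=.03,until_force=4),bot.read_position(),bot.read_ft_force())
bot.set_gripper(0.6)
x,y,z=bot.read_position()
bot.move_linear([x,y,.07],speed=.1)
bot.move_linear([x,y,.2],speed=.3)
K,T=campose("wrist"); im=bot.camera("wrist"); cv2.imwrite("pics/l5.png",im[:,:,::-1])
print(bot.read_clock(),bot.read_position())
o,toW,toP=rect(im[:,:,::-1].copy(),K,T,(X,Y),.039,half=.07,s=.0002)
cv2.imwrite("pics/l5r.png",np.hstack([cv2.resize(im[:,:,::-1],(640,400)),cv2.resize(o,(400,400))])[:, 240:])
```

```text
30.66775974246812
True [0.46369822 0.1049935  0.02567556] [-0.02593688 -0.44510874  4.51772812]
23.975 [0.46202463 0.10487489 0.19888209]
```

View pics/l5r.png

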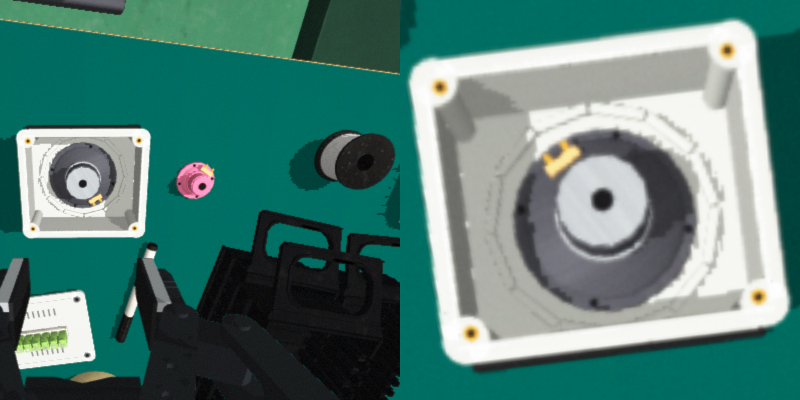

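View pics/l5.png

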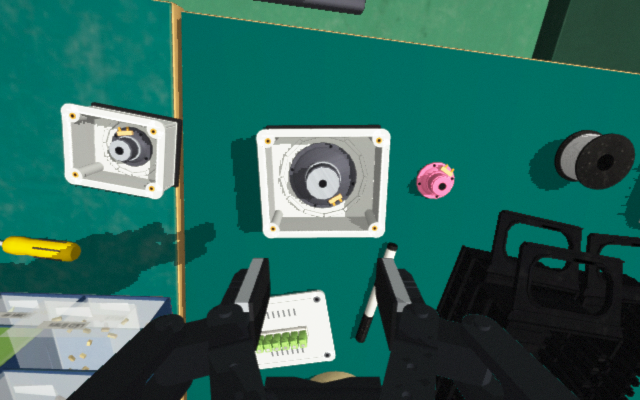

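```bash
cat >> h.py <<'E'
def coverfit(im,K,T,c,name):
    o,toW,toP=rect(im,K,T,c,.009,half=.075,s=.0002)
    hsv=cv2.cvtColor(o,cv2.COLOR_BGR2HSV)
    m=((hsv[...,1]<70)&(hsv[...,2]>70)).astype(np.uint8)*255
    m=cv2.morphologyEx(m,cv2.MORPH_CLOSE,np.ones((15,15)));m=cv2.morphologyEx(m,cv2.MORPH_OPEN,np.ones((31,31)))
    cs=max(cv2.findContours(m,0,2)[0],key=cv2.contourArea); r=cv2.minAreaRect(cs)
    print(toW(r[0]).round(4),np.array(r[1])*.2,r[2]); cv2.polylines(o,[cv2.boxPoints(r).astype(int)],1,(0,0,255),1)
    cv2.imwrite(name,np.hstack([cv2.resize(im,(640,400))[:,120:520],cv2.resize(o,(400,400))]))
E
python3 - <<'E'
from h import *
x,y=.6666,.0793
q=quat(np.radians(15.8))
bot.move_linear([x,y,.2],speed=.3,rotation=q)
bot.set_gripper(0.6,60)
bot.move_linear([x,y,.12],speed=.2); bot.wait(.2)
K,T=campose("wrist"); im=bot.camera("wrist")[:,:,::-1].copy(); cv2.imwrite("pics/c1.png",im)
coverfit(im,K,T,(x,y),"pics/c1r.png")
print(bot.read_clock(),bot.read_position())
E
```

```text
[0.6678 0.0801] [104.73273926 119.06062012] 74.61554718017578
26.5583 [0.66770784 0.07933355 0.12177887]
```

View pics/c1r.png

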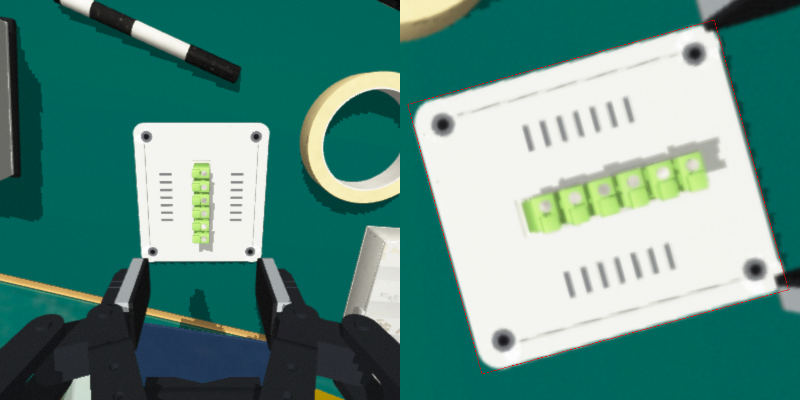

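Run:
```python
from h import *
x,y=.6678,.0797
bot.set_gripper(0.4,80)
bot.move_linear([x,y,.04],speed=.15)
print(bot.move_linear([x,y,.013],speed=.04,until_force=6),bot.read_position())
bot.set_gripper(0.0,80)
print(bot.read_gripper_width()*85,bot.read_ft_force(),bot.read_position(),bot.read_clock())
bot.move_linear([x,y,.04],speed=.08)
print(bot.read_gripper_width()*85,bot.read_ft_force())
cv2.imwrite("pics/c2.png",bot.camera("wrist")[:,:,::-1])
```

```text
False [0.66791153 0.07969443 0.01303577]
11.915203778120265 [-0.483329   -0.29546004  2.91238034] [0.66825177 0.07973002 0.01362815] 28.6917
11.876143327947021 [-0.35606098 -0.59937756 -1.2228118 ]
```

View pics/c2.png

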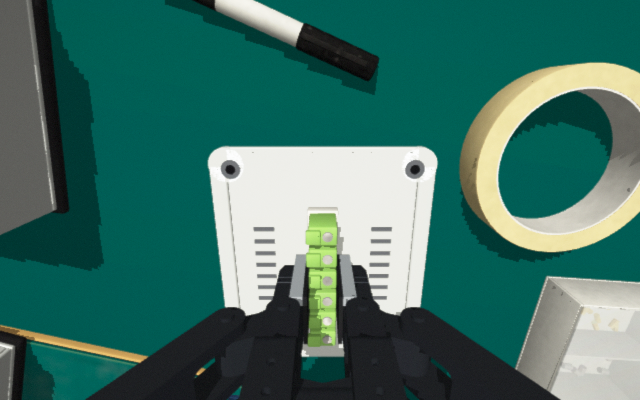

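Run:
```python
from h import *
x,y,z=bot.read_position()
bot.move_linear([x,y,.14],speed=.2)
X,Y=.4637,.105
bot.move_linear([X,Y,.14],speed=.25,rotation=quat(np.radians(7.25)))
bot.move_linear([X,Y,.075],speed=.15); bot.wait(.2)
print(bot.read_position(),bot.read_gripper_width()*85)
print(bot.move_linear([X,Y,.0568],speed=.025,until_force=4),bot.read_position(),bot.read_ft_force())
cv2.imwrite("pics/c3.png",bot.camera("wrist")[:,:,::-1])
print(bot.read_clock())
```

```text
[0.46479149 0.10504175 0.07597075] 11.873936543399186
True [0.46330928 0.1049675  0.05758452] [-0.90661488 -0.23319999  4.08154038]
32.3583
```

View pics/c3.png

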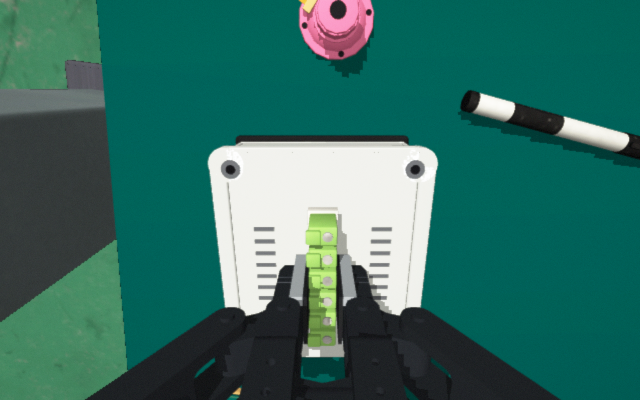

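Run:
```python
from h import *
bot.set_gripper(0.4)
x,y,z=bot.read_position()
bot.move_linear([x,y,.10],speed=.1)
bot.move_linear([x,y,.18],speed=.3)
K,T=campose("wrist"); im=bot.camera("wrist")[:,:,::-1].copy(); cv2.imwrite("pics/c4.png",im)
o,toW,toP=rect(im,K,T,(.4637,.105),.053,half=.075,s=.0002)
cv2.imwrite("pics/c4r.png",np.hstack([im[:,120:520],cv2.resize(o,(400,400))]))
x,y=.4361,-.3093
bot.move_linear([x,y,.18],speed=.35,rotation=quat(np.radians(13.4)))
bot.move_linear([x,y,.12],speed=.2); bot.wait(.2)
K,T=campose("wrist"); im=bot.camera("wrist")[:,:,::-1].copy(); cv2.imwrite("pics/c5.png",im)
coverfit(im,K,T,(x,y),"pics/c5r.png")
print(bot.read_clock(),bot.read_position())
```

```text
[ 0.4363 -0.3088] [74.41569214 90.71422119] 76.71234893798828
35.775 [ 0.43694339 -0.30984375  0.12136213]
```

View pics/c4r.png

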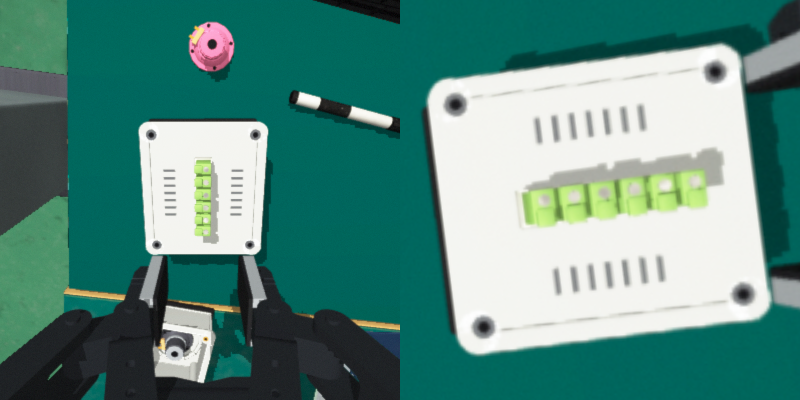

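View pics/c5r.png

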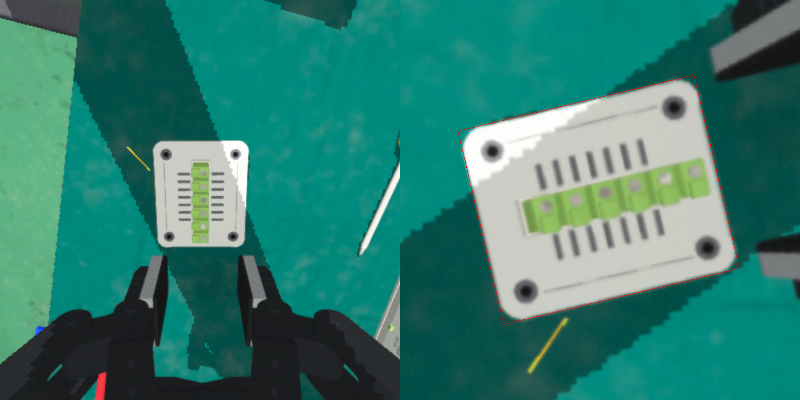

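Run:
```python
from h import *
x,y=.4364,-.309
bot.move_linear([x,y,.04],speed=.15)
print(bot.move_linear([x,y,.013],speed=.04,until_force=6),bot.read_position())
bot.set_gripper(0.0,80)
print(bot.read_gripper_width()*85,bot.read_ft_force(),bot.read_position())
z0=bot.read_position()[2]
bot.move_linear([x,y,.14],speed=.15)
X,Y=.4577,-.0887
bot.move_linear([X,Y,.14],speed=.25,rotation=quat(np.radians(-4.2)))
bot.move_linear([X,Y,.07],speed=.15); bot.wait(.2)
print(bot.read_position(),bot.read_gripper_width()*85)
print(bot.move_linear([X,Y,z0+.038-.001],speed=.025,until_force=4),bot.read_position(),z0+.038,bot.read_ft_force())
cv2.imwrite("pics/d3.png",bot.camera("wrist")[:,:,::-1])
print(bot.read_clock())
```

```text
False [ 0.43645422 -0.30904353  0.01300074]
11.8178244279868 [-1.14190978  1.0515659   4.68511854] [ 0.43663655 -0.3092314   0.01349323]
[ 0.45855449 -0.0891144   0.07095494] 12.250997458845394
True [ 0.457338   -0.08856559  0.05150614] 0.0514932330007945 [-0.74456545 -0.01103908  3.0899983 ]
41.2
```

View pics/d3.png

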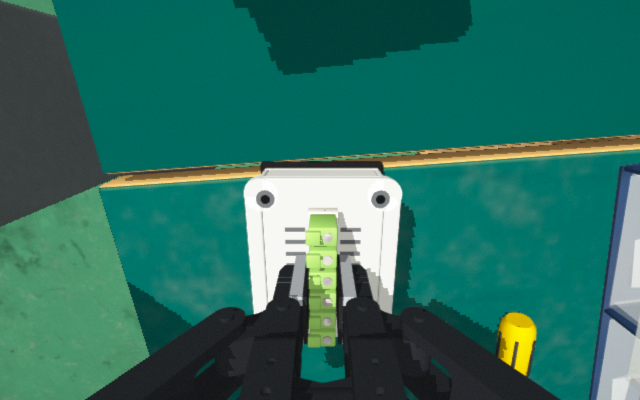

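Run:
```python
from h import *
bot.set_gripper(0.4)
x,y,z=bot.read_position()
bot.move_linear([x,y,.10],speed=.1)
bot.move_linear([x,y,.18],speed=.3); bot.wait(.3)
K,T=campose("wrist"); im=bot.camera("wrist")[:,:,::-1].copy()
o,_,_=rect(im,K,T,(.4577,-.0887),.047,half=.075,s=.0002)
cv2.imwrite("pics/d4r.png",np.hstack([im[:,120:520],cv2.resize(o,(400,400))]))
bot.move_linear([.42,-.2,.25],speed=.3,rotation=quat(np.radians(60))); bot.wait(.3)
im=bot.camera("scene")[:,:,::-1]; c=im[180:330,190:430]; cv2.imwrite("pics/scene_end.png",cv2.resize(c,None,fx=3.3,fy=3.3,interpolation=cv2.INTER_CUBIC))
im=bot.camera("top")[:,:,::-1]; c=im[135:270,160:520]; cv2.imwrite("pics/top_end.png",cv2.resize(c,None,fx=2.2,fy=2.2,interpolation=cv2.INTER_CUBIC))
print(bot.read_clock())
```

```text
44.6167
```

View pics/d4r.png

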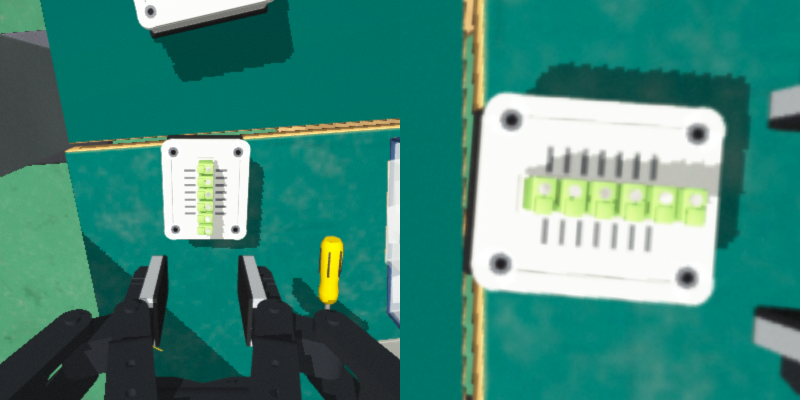

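View pics/scene_end.png

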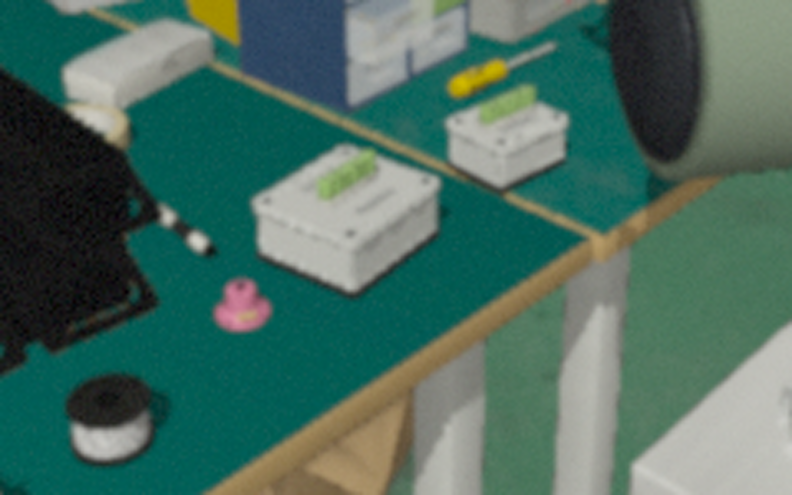

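View pics/top_end.png

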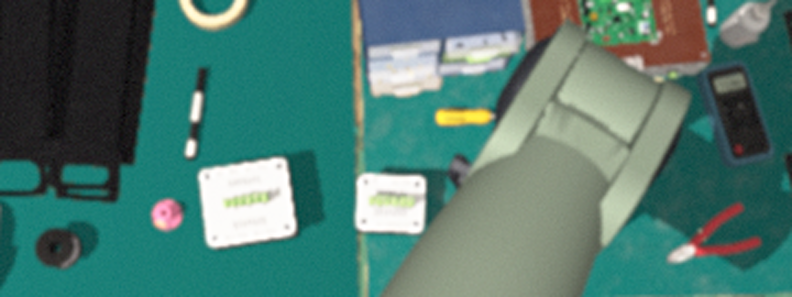

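Both covers sit flat and centred in the views. The small cover's corner holes at about (512,119), (698,133), (687,277) and (501,263) in the right tile average to the shell centre. The spool, screwdriver, cutters and pink speaker are where they started.

Run:
```python
from cell import bot
print(bot.close_job(), bot.read_clock())
```

```text
the job is handed in; nothing more can be done
the job is handed in; nothing more can be done
```

Both sounders are assembled and I handed the job in at about 45 s of the 112 s allowed; the interface gives no verdict.

- **Loudspeakers:** I gripped each grey loudspeaker by its magnet and set it down in its ring until light contact. The wrist camera, before closing, showed both within about 1 mm of the shell centre and lying flat. I left the pink look-alike alone.
- **Covers:** I gripped each cover by its terminal block and lowered it at the shell's yaw. Contact came within 0.1 mm of the height expected for a seated plate. After release, both covers' corner holes were centred on the shells to about 1 mm. Yaw matched the shells to well under 1° (large 7.0° against 7.25°).
- **Surroundings:** In the last scene and top pictures the spool, screwdriver and cutters are where they lay. In the last top picture the arm hides part of the screwdriver; the rest of it shows in the scene view.

No check failed or disagreed. The one limit is that the loudspeakers could not be seen again once the covers were on.

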